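# Point out two fractions to pool and confirm

## Robot

A 6-joint arm with a two-finger parallel gripper is mounted at the origin on the work surface. World frame = base frame: x ahead of the robot, y to its left, z up, the work surface at z = 0. Lengths are in m, angles in rad, forces in N, time in s.
With the tool pointing down it reaches from about 0.4 to 0.825 m from the base axis. Payload 7 kg.
Tool frame: the origin (TCP) lies between the finger pads; the fingertips stand 11 mm ahead of it and the grasp point (between the pads) lies 8 mm behind it; x points along the fingers, z is the direction in which the jaws open and shut, and the axes are right-handed (so a half turn about x gives the same grasp; the last joint's range is limited). The gripper opens to 88 mm and grips with 3 to 60 N. Pads are 19 mm wide; open, the fingers measure 130 mm over their backs; the gripper's body (78 mm by 193 mm) begins 47 mm behind the grasp point.
Start: joints at [1.453, 0.359, 0.012, 0, -1.224, -0.288], TCP at [0.266, 0.62, 0.238] pointing down, gripper open.
Joint ranges: [-3.07, 3.07], [-1.43, 2.12], [-1.02, 1.25], [-3.03, 1.67], [-3.05, -0], [-3.03, 3.03]. Speed limits (rad/s): [2.39, 2.39, 3.01, 3.14, 3.14, 3.14].

## Interface

Orientations are given as [roll, pitch, yaw] about the fixed x, y, z axes, in that order (R = Rz(yaw) Ry(pitch) Rx(roll)).
In Python, from station import arm gives the robot as it stands.
- The arm moves only by the tool jog_arm, never from a script. Its argument "motion" is a list of rows, each an object of numbers: "dx", "dy", "dz": the shift along the tool's x, y, z in m; "twist": the turn about the tool's x in degrees. In form: [{"dx": .., "dy": .., "dz": .., "twist": ..}, ...]. A call has 1 to 20 rows; each row is the pose to reach, as a shift and turn from the pose commanded when the call began, along the tool's axes at that moment; what a row does not reach only later rows make up. A row lasts 1/12 s, in which the tool goes at most 41.7 mm and 7.16 degrees, less where a joint would pass 70% of its speed; a pose out of reach is approached as far as the arm can. A call with a gripper value outside its range is refused whole. "gripper" is the finger opening in m, from 0 to 0.0876, set as the call begins (left out, the last holds). The fingers move at their own pace and stop on an object; "newtons" is the grip in N (left out, the last holds). Time passes only in rows, so rows that repeat a pose let the fingers close. It gives the time, the measured TCP pose, the force and the opening at its end, in the units of the state.
- arm.get_state(): the state, without advancing time (a new reading comes with each control period).
- arm.grab_frame(name): name is "scene" or "top" or "wrist"; returns the picture (420x560x3 uint8, red, green, blue); there is no depth.
- arm.camera_model(name): a dict with "camera_matrix" (3x3 intrinsics, pixels), "eye" and "attitude" of the camera in the world. Camera axes: x right, y down, z forward; pixel columns grow to the right and rows downward; lengths in m; the calibration is good to about 2 mm. A picture is of the moment at which its call begins: read the wrist's pose just before it. camera_model takes no time and is no camera call; for the wrist camera it gives the pose at the moment of the call.
- arm.job_done(): hands the job in, once; it reports no verdict.
The state is a dict: "t": time; "q": joint angles; "qd": joint speeds; "joint_efforts": joint torques, N m; "eef_pos": TCP position; "ee_rot": TCP orientation; "force": force on the tool from outside, world axes, zero at the start; "moment": the same for the moment, N m; "width": finger opening in m.
Only numpy, scipy, OpenCV 4.12 (cv2) and the standard library are available. Lean on these libraries where they do the work, as an engineer would, in place of code of your own. Each camera call takes 0.05 s, during which the arm holds its last target.

## Task

Tell the pool reader which fractions to combine: point down at the cap of the blue-capped vial with the fingertips a centimetre or two straight above its middle and stay there for two seconds, then do the same for the yellow-capped vial, then press the green button all the way down, let it come up again and move clear. Do not touch or lift any vial, do not bring the fingertips down low over the red- or black-capped vials, and leave the red button and the other things on the bench alone.

Things in the scene. Friction and masses are not known exactly. Their poses are not given: they have to be found in the camera images.
- blue_vial: glass vial with a blue screw cap, standing upright and loose in one of the rack's four sockets; 76 mm tall, cap 36 mm diameter. Origin at the centre of its underside (8 mm above the bench), z up: the middle of the cap's top lies 76 mm above it.
- yellow_vial: glass vial with a yellow screw cap, standing upright and loose in one of the rack's four sockets; 76 mm tall, cap 36 mm diameter. Origin at the centre of its underside (8 mm above the bench), z up: the middle of the cap's top lies 76 mm above it.
- red_vial: glass vial with a red screw cap, standing upright and loose in one of the rack's four sockets; 76 mm tall, cap 36 mm diameter. Origin at the centre of its underside (8 mm above the bench), z up: the middle of the cap's top lies 76 mm above it.
- black_vial: glass vial with a black screw cap, standing upright and loose in one of the rack's four sockets; 76 mm tall, cap 36 mm diameter. Origin at the centre of its underside (8 mm above the bench), z up: the middle of the cap's top lies 76 mm above it.
- rack: grey fixed rack, 80 x 300 x 30 mm tall, with four sockets in a row 60 mm apart along its y axis; at each end (138 mm from the middle) stands a light grey reader post 115 mm above the bench, 40 x 22 mm. Origin at the centre of its underside. The vial caps in it stand 84 mm above the bench; which vial is in which socket varies.
- green_button_top (a point): centre of the top face of the round green push button (32 mm diameter), on a grey fixed box 70 x 70 x 45 mm tall; it is pressed straight down
- green_button (a joint): travel of the green button in m: 0 = up, 0.006 = fully down; a spring returns it, about 5 N holds it fully down
- red_button_top (a point): centre of the top face of the round red push button (32 mm diameter), on a grey fixed box 70 x 70 x 45 mm tall; it is pressed straight down
- red_button (a joint): travel of the red button in m: 0 = up, 0.006 = fully down; a spring returns it, about 5 N holds it fully down
- solvent_bottle: amber bottle, 72 mm diameter, 125 mm tall, black cap; origin at the centre of its underside. Leave alone.
- beaker: clear glass beaker, 70 mm diameter, 90 mm tall; origin at the centre of its underside. Leave alone.
- jar: clear jar with white lid, 56 mm diameter, 70 mm tall; origin at the centre of its underside. Leave alone.
- tip_box: orange pipette-tip box with clear lid, 87 x 122 x 70 mm tall; origin at the centre of its underside. Leave alone.
- wrench: steel wrench, 150 mm long, lying flat on the bench; origin on the underside near its middle. Leave alone.

How it is judged:
On the way, in this order (a step that is already met when the one before it is completed fails the run):
1. fingertips just above the blue cap for 1.5 s (grasp point within 20 mm sideways of its middle, 20 to 65 mm above its top) (horizontal distance between the grasp point and blue_vial below 0.02 m and z of the grasp point in the frame of blue_vial between 0.096 and 0.141 m), for 1.5 s.
2. then just above the yellow cap for 1.5 s, in the same way (horizontal distance between the grasp point and yellow_vial below 0.02 m and z of the grasp point in the frame of yellow_vial between 0.096 and 0.141 m), for 1.5 s.
3. then the green button pressed down by more than 4.5 mm (value of joint green_button above 0.0045 m), for 0.05 s.
At the end, for the whole second after the job is handed in: Green and red buttons are up (within 1.5 mm); all four vials stand upright (within 0.1 rad), at rest, within 6 mm of where they started; the bottle, beaker, jar, tip box and wrench are within 20 mm of where they were (value of joint each of green_button, red_button below 0.0015 m and distance of each of blue_vial, yellow_vial, red_vial, black_vial from where it was at the start of the episode below 0.006 m and angle between each of blue_vial, yellow_vial, red_vial, black_vial's own z axis and vertical below 0.1 rad and linear speed of each of blue_vial, yellow_vial, red_vial, black_vial below 0.02 m/s and distance of each of solvent_bottle, beaker, jar, tip_box, wrench from where it was at the start of the episode below 0.02 m); the robot touches nothing.
It fails at once if a vial is touched (contact force between any of blue_vial, yellow_vial, red_vial, black_vial and the fingers above 0.2 N or contact force between any of blue_vial, yellow_vial, red_vial, black_vial and the arm above 0.2 N).
It fails at once if a vial is lifted or shifted by more than 8 mm (distance of any of blue_vial, yellow_vial, red_vial, black_vial from where it was at the start of the episode above 0.008 m).
It fails at once if the fingertips come down low over the red- or black-capped vial (grasp point within 20 mm sideways of it and less than 65 mm above its cap) ((horizontal distance between the grasp point and red_vial below 0.02 m and z of the grasp point in the frame of red_vial between 0 and 0.141 m) or (horizontal distance between the grasp point and black_vial below 0.02 m and z of the grasp point in the frame of black_vial between 0 and 0.141 m)).
It fails at once if the red button is pressed by more than 2 mm (value of joint red_button above 0.002 m).
It fails at once if a bystander is moved by more than 20 mm (distance of any of solvent_bottle, beaker, jar, tip_box, wrench from where it was at the start of the episode above 0.02 m).
It also fails if it takes over 58 s, if anything falls off the work surface, if the arm or the gripper's body presses on something with over 40 N, if the wrist force passes 120 N, or if a joint passes its speed limit or range.

## Working session

There is one attempt and no reset: what is moved stays moved. The work goes in short steps, Python scripts to look and compute and a tool call to move; the robot and the scene stay as the last step left them, time stands still between calls to the robot, and variables do not carry over. Pictures are saved under pics/ and viewed, and the job is handed in when it is done.

Besides the shell and the picture viewer there is one more tool, called after ">>>" in YAML: its name, and indented under it one key for each argument. jog_arm: Moves the arm, as the interface text tells. Its arguments: {"type":"object","properties":{"motion":{"type":"array"},"gripper":{"type":"number"},"newtons":{"type":"number"}},"required":["motion"]}

```bash
mkdir -p pics
python3 - <<'E'
from station import arm
import cv2
s=arm.get_state();print(s)
for n in("scene","top"):
    f=arm.grab_frame(n);cv2.imwrite(f"pics/{n}0.png",f[:,:,::-1]);print(n,arm.camera_model(n))
E
```

```text
{'t': 0.0, 'q': array([ 1.45308674e+00,  3.59422390e-01,  1.10481497e-02, -3.80740803e-04,
       -1.22413516e+00, -2.88074618e-01]), 'qd': array([-0.00014986, -0.00080552,  0.00358616, -0.00022   , -0.00157279,
       -0.00125286]), 'joint_efforts': array([-8.62390061e-04, -5.82715416e+01,  2.93058211e+01,  6.99693024e+00,
        6.91286419e-03, -1.59348410e-04]), 'eef_pos': array([0.26628941, 0.61971611, 0.23658956]), 'ee_rot': array([ 0.08213474,  1.56904624, -1.89457546]), 'force': array([-0.97689262,  0.18055264,  0.58546054]), 'moment': array([ 0.04574641, -0.00786446, -0.04279139]), 'width': 0.08776352847090026}
scene {'camera_matrix': array([[503.07110662,   0.        , 276.24948137],
       [  0.        , 503.07110662, 208.25802632],
       [  0.        ,   0.        ,   1.        ]]), 'eye': array([1.5106772 , 0.19154938, 0.85220233]), 'attitude': array([-2.25515688,  0.00679491,  1.74713266])}
top {'camera_matrix': array([[471.89066423,   0.        , 272.63780494],
       [  0.        , 471.89066423, 208.89576009],
       [  0.        ,   0.        ,   1.        ]]), 'eye': array([0.4981403 , 0.0249295 , 1.64018229]), 'attitude': array([-3.08268786e+00, -1.53631188e-03, -1.59997906e+00])}
```

View pics/scene0.png

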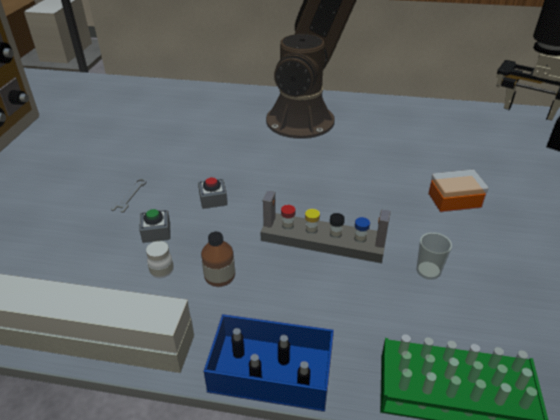

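View pics/top0.png

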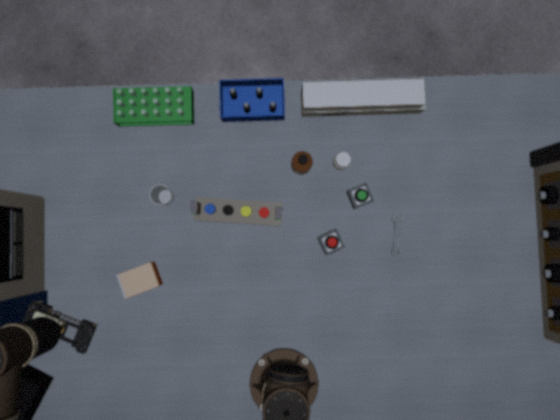

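The top view shows the caps in a row: blue at (210,209), black at (228,210), yellow at (246,211) and red at (264,212). The green button is at (362,195), the red button at (332,242), and the reader posts are at both rack ends. I'll measure these with colour masks.

```bash
cat > h.py <<'E'
import numpy as np,cv2
from scipy.spatial.transform import Rotation as R
from station import arm
def ray(m,px):
    K=np.array(m["camera_matrix"]);d=np.linalg.inv(K)@[px[0],px[1],1]
    return np.array(m["eye"]),R.from_euler('xyz',m["attitude"]).as_matrix()@d
def onz(m,px,z):
    e,d=ray(m,px);return e+d*(z-e[2])/d[2]
def proj(m,p):
    c=R.from_euler('xyz',m["attitude"]).as_matrix().T@(np.array(p)-m["eye"]);u=np.array(m["camera_matrix"])@c;return u[:2]/u[2]
def blob(img,lo,hi,roi,ref=None):
    hsv=cv2.cvtColor(img,cv2.COLOR_BGR2HSV);x0,y0,x1,y1=roi
    mk=cv2.inRange(hsv[y0:y1,x0:x1],np.array(lo),np.array(hi))
    n,l,s,c=cv2.connectedComponentsWithStats(mk)
    i=1+np.argmax(s[1:,4]);return c[i]+[x0,y0],s[i]
E
python3 - <<'E'
from h import *
T=arm.camera_model("top");S=arm.camera_model("scene")
t=cv2.imread("pics/top0.png")
for n,lo,hi,roi,z in [("blue",(100,120,60),(130,255,255),(195,195,222,222),.084),("yellow",(22,120,80),(35,255,255),(236,200,256,222),.084),
 ("red",(0,150,60),(8,255,255),(254,200,275,224),.084),("black",(0,0,0),(180,255,45),(219,200,237,220),.084),
 ("green",(45,120,50),(85,255,255),(345,180,378,212),.057),("redbtn",(0,150,60),(8,255,255),(315,226,348,258),.057)]:
    c,s=blob(t,lo,hi,roi);p=onz(T,c,z);print(n,c.round(1),s[:5],p.round(4),"scene px",proj(S,p).round(1))
E
python3 - <<'E'
import cv2
a=cv2.imread("pics/scene0.png");cv2.imwrite("pics/sc.png",cv2.resize(a[160:300,100:400],None,fx=2.6,fy=2.6,interpolation=2))
a=cv2.imread("pics/top0.png");cv2.imwrite("pics/tc.png",cv2.resize(a[140:270,140:420],None,fx=2.8,fy=2.8,interpolation=2))
E
```

```text
blue [209.6 208.6] [10  9 10 10 78] [0.5969 0.2279 0.084 ] scene px [362.3 220.9]
yellow [245.8 210.9] [ 5  7 10  9 67] [0.5856 0.1087 0.084 ] scene px [312.2 212.4]
red [263.7 212. ] [ 6  8  9  9 62] [0.5803 0.0496 0.084 ] scene px [288.1 208.4]
black [227.8 209.6] [ 5  6  9  8 56] [0.5916 0.1681 0.084 ] scene px [336.9 216.7]
green [361.5 194.8] [12 11 10  9 66] [ 0.6302 -0.2808  0.057 ] scene px [152.4 215.3]
redbtn [331.6 241.8] [12 11 10 10 74] [ 0.4755 -0.1743  0.057 ] scene px [211.4 182.9]
```

View pics/sc.png

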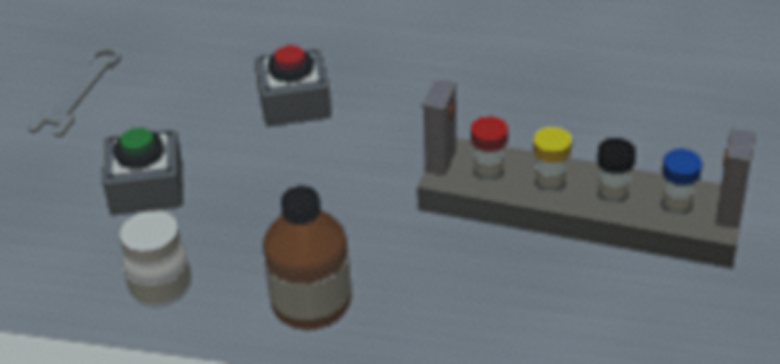

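View pics/tc.png

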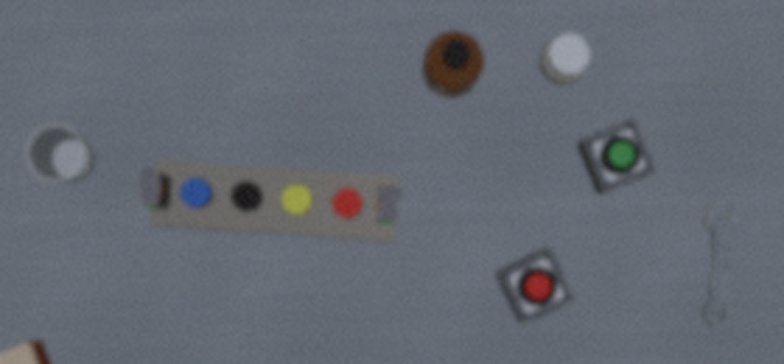

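```bash
cat >> h.py <<'E'
TG=dict(blue=[.5969,.2279],yellow=[.5856,.1087],green=[.6302,-.2808])
def todo():
    s=arm.get_state();M=R.from_euler('xyz',s["ee_rot"]).as_matrix()
    print("t",s["t"],s["eef_pos"].round(4),"F",s["force"].round(2),"w",s["width"],"q",s["q"].round(2));print(M.round(3))
    for n,p in TG.items():
        d=np.array([*p,s["eef_pos"][2]])-s["eef_pos"];print(n,"tool shift",(M.T@d).round(4))
E
python3 - <<'E'
from h import *
todo()
T=arm.camera_model("top");S=arm.camera_model("scene")
# green top height by triangulation
g=cv2.imread("pics/scene0.png");c,s=blob(g,(45,120,50),(85,255,255),(135,200,172,230))
for n,a,b in[("green",c,(361.5,194.8))]:
    e1,d1=ray(S,a);e2,d2=ray(T,b);A=np.stack([d1,-d2],1);k=np.linalg.lstsq(A,e2-e1,rcond=None)[0];print(c,e1+k[0]*d1,e2+k[1]*d2)
E
```

```text
t 0.1 [0.2663 0.6198 0.2367] F [ 0.2  -0.46  0.23] w 0.08718951614198965 q [ 1.45  0.36  0.01 -0.   -1.22 -0.29]
[[-0.     0.919 -0.395]
 [-0.001 -0.395 -0.919]
 [-1.     0.     0.002]]
blue tool shift [4.000e-04 4.585e-01 2.295e-01]
yellow tool shift [0.0006 0.4951 0.3435]
green tool shift [0.0011 0.6899 0.6837]
[151.82051282 213.30769231] [ 0.63028296 -0.28125168  0.06344295] [ 0.62971591 -0.27957763  0.06307242]
```

>>> jog_arm:
  motion:
    - {"dx": 0,"dy": 0.01,"dz": 0.005}
    - {"dx": 0,"dy": 0.03,"dz": 0.015}
    - {"dx": 0,"dy": 0.055,"dz": 0.0275}
    - {"dx": 0,"dy": 0.08,"dz": 0.04}
    - {"dx": 0,"dy": 0.11,"dz": 0.055}
    - {"dx": 0,"dy": 0.14,"dz": 0.07}
    - {"dx": 0,"dy": 0.17,"dz": 0.085}
    - {"dx": 0,"dy": 0.2,"dz": 0.1}
    - {"dx": 0,"dy": 0.23,"dz": 0.115}
    - {"dx": 0,"dy": 0.26,"dz": 0.13}
    - {"dx": 0,"dy": 0.29,"dz": 0.145}
    - {"dx": 0,"dy": 0.32,"dz": 0.16}
    - {"dx": 0,"dy": 0.35,"dz": 0.175}
    - {"dx": 0,"dy": 0.38,"dz": 0.19}
    - {"dx": 0,"dy": 0.405,"dz": 0.2025}
    - {"dx": 0,"dy": 0.43,"dz": 0.215}
    - {"dx": 0,"dy": 0.448,"dz": 0.224}
    - {"dx": 0,"dy": 0.4585,"dz": 0.2295}
    - {"dx": 0,"dy": 0.4585,"dz": 0.2295}
    - {"dx": 0,"dy": 0.4585,"dz": 0.2295}
  gripper: 0

```text
invalid input
```

Run:
```python
from h import *
todo()
print(arm.camera_model("wrist"))
f=arm.grab_frame("wrist");cv2.imwrite("pics/w1.png",f[:,:,::-1])
f=arm.grab_frame("scene");cv2.imwrite("pics/s1.png",f[:,:,::-1])
```

```text
t 0.1 [0.2663 0.6198 0.2367] F [ 0.2  -0.46  0.23] w 0.08718951614198965 q [ 1.45  0.36  0.01 -0.   -1.22 -0.29]
[[-0.     0.919 -0.395]
 [-0.001 -0.395 -0.919]
 [-1.     0.     0.002]]
blue tool shift [4.000e-04 4.585e-01 2.295e-01]
yellow tool shift [0.0006 0.4951 0.3435]
green tool shift [0.0011 0.6899 0.6837]
{'camera_matrix': array([[319.93590113,   0.        , 277.47024287],
       [  0.        , 319.93590113, 212.00464684],
       [  0.        ,   0.        ,   1.        ]]), 'eye': array([0.33410684, 0.59168363, 0.38444608]), 'attitude': array([ 2.86265830e+00, -1.63539196e-03, -1.97592546e+00])}
```

View pics/w1.png

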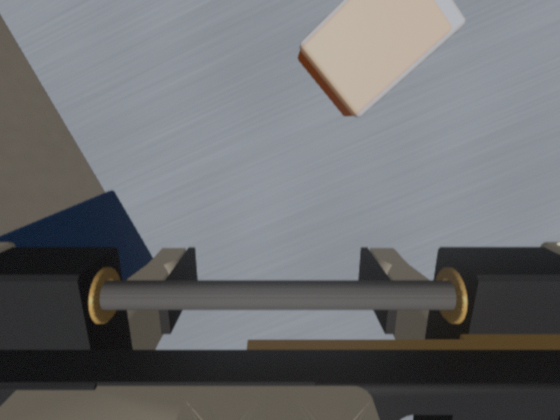

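View pics/s1.png

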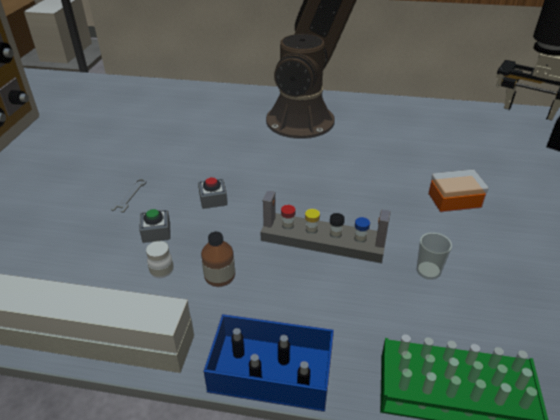

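The move was refused and the arm didn't move; the wrist view shows only the tip box. I suspect every row needs all four keys, so I'll retry with `twist` included.

>>> jog_arm:
  motion:
    - {"dx": 0,"dy": 0.01,"dz": 0.005,"twist": 0}
    - {"dx": 0,"dy": 0.03,"dz": 0.015,"twist": 0}
    - {"dx": 0,"dy": 0.055,"dz": 0.0275,"twist": 0}
    - {"dx": 0,"dy": 0.08,"dz": 0.04,"twist": 0}
    - {"dx": 0,"dy": 0.11,"dz": 0.055,"twist": 0}
    - {"dx": 0,"dy": 0.14,"dz": 0.07,"twist": 0}
    - {"dx": 0,"dy": 0.17,"dz": 0.085,"twist": 0}
    - {"dx": 0,"dy": 0.2,"dz": 0.1,"twist": 0}
    - {"dx": 0,"dy": 0.23,"dz": 0.115,"twist": 0}
    - {"dx": 0,"dy": 0.26,"dz": 0.13,"twist": 0}
    - {"dx": 0,"dy": 0.29,"dz": 0.145,"twist": 0}
    - {"dx": 0,"dy": 0.32,"dz": 0.16,"twist": 0}
    - {"dx": 0,"dy": 0.35,"dz": 0.175,"twist": 0}
    - {"dx": 0,"dy": 0.38,"dz": 0.19,"twist": 0}
    - {"dx": 0,"dy": 0.405,"dz": 0.2025,"twist": 0}
    - {"dx": 0,"dy": 0.43,"dz": 0.215,"twist": 0}
    - {"dx": 0,"dy": 0.448,"dz": 0.224,"twist": 0}
    - {"dx": 0,"dy": 0.4585,"dz": 0.2295,"twist": 0}
    - {"dx": 0,"dy": 0.4585,"dz": 0.2295,"twist": 0}
    - {"dx": 0,"dy": 0.4585,"dz": 0.2295,"twist": 0}
  gripper: 0

```text
t: 1.87
eef_pos: [0.5971, 0.2277, 0.2373]
ee_rot: [-0.963, 1.57, -2.941]
force: [-0.2, 0.4, -1.0]
width: 0.0005
```

Run:
```python
from h import *
todo()
f=arm.grab_frame("wrist");cv2.imwrite("pics/w2.png",f[:,:,::-1]);m=arm.camera_model("wrist")
print(m["eye"],m["attitude"],proj(m,[.5969,.2279,.084]))
f=arm.grab_frame("scene");cv2.imwrite("pics/s2.png",f[:,:,::-1])
```

```text
t 1.8667 [0.5971 0.2277 0.2373] F [-0.2   0.42 -1.04] w 0.0005062718577957311 q [ 0.67  0.3  -0.07 -0.   -1.2   0.49]
[[-0.     0.918 -0.396]
 [-0.    -0.396 -0.918]
 [-1.    -0.     0.   ]]
blue tool shift [ 0.     -0.0003 -0.0001]
yellow tool shift [0.     0.0365 0.1138]
green tool shift [0.     0.2317 0.4538]
[0.66457762 0.19998413 0.38513044] [ 2.86222019e+00 -2.20624877e-04 -1.97622891e+00] [278.47656417 198.90920001]
```

View pics/w2.png

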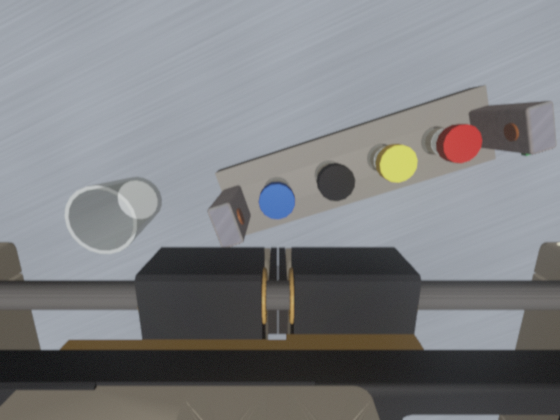

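View pics/s2.png

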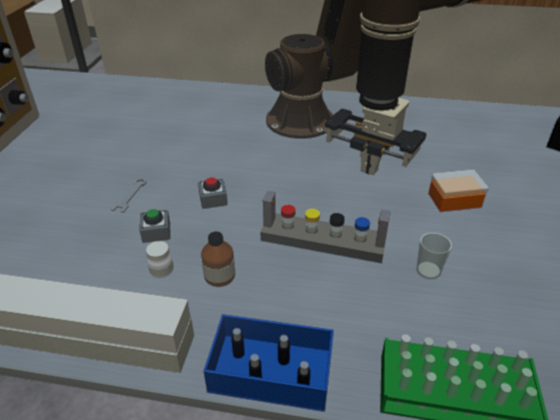

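The wrist view shows the blue cap at (277,200), 2 px from the predicted (278.5,199). The fingers are closed and narrow. Next I descend to TCP z ≈ 0.115, which puts the fingertips about 20 mm above the cap.

>>> jog_arm:
  motion:
    - {"dx": 0.01,"dy": 0,"dz": 0,"twist": 0}
    - {"dx": 0.025,"dy": 0,"dz": 0,"twist": 0}
    - {"dx": 0.04,"dy": 0,"dz": 0,"twist": 0}
    - {"dx": 0.055,"dy": 0,"dz": 0,"twist": 0}
    - {"dx": 0.07,"dy": 0,"dz": 0,"twist": 0}
    - {"dx": 0.085,"dy": 0,"dz": 0,"twist": 0}
    - {"dx": 0.1,"dy": 0,"dz": 0,"twist": 0}
    - {"dx": 0.112,"dy": 0,"dz": 0,"twist": 0}
    - {"dx": 0.118,"dy": 0,"dz": 0,"twist": 0}
    - {"dx": 0.122,"dy": 0,"dz": 0,"twist": 0}
    - {"dx": 0.122,"dy": 0,"dz": 0,"twist": 0}
    - {"dx": 0.122,"dy": 0,"dz": 0,"twist": 0}
    - {"dx": 0.122,"dy": 0,"dz": 0,"twist": 0}
    - {"dx": 0.122,"dy": 0,"dz": 0,"twist": 0}
    - {"dx": 0.122,"dy": 0,"dz": 0,"twist": 0}
    - {"dx": 0.122,"dy": 0,"dz": 0,"twist": 0}
    - {"dx": 0.122,"dy": 0,"dz": 0,"twist": 0}
    - {"dx": 0.122,"dy": 0,"dz": 0,"twist": 0}
    - {"dx": 0.122,"dy": 0,"dz": 0,"twist": 0}
    - {"dx": 0.122,"dy": 0,"dz": 0,"twist": 0}

```text
t: 3.63
eef_pos: [0.5971, 0.2283, 0.1156]
ee_rot: [-2.633, 1.571, 1.674]
force: [-0.0, 0.3, 0.0]
width: 0.0003
```

Run:
```python
from h import *
todo()
f=arm.grab_frame("scene");cv2.imwrite("pics/s3.png",cv2.resize(f[120:290,220:460,::-1],None,fx=3,fy=3))
```

```text
t 3.6333 [0.5971 0.2283 0.1156] F [-0.    0.26  0.04] w 0.0003315760693728316 q [ 0.67  0.4  -0.22 -0.   -0.95  0.5 ]
[[-0.     0.919 -0.395]
 [ 0.    -0.395 -0.919]
 [-1.    -0.    -0.   ]]
blue tool shift [-0.     -0.0001  0.0004]
yellow tool shift [-0.      0.0366  0.1144]
green tool shift [-0.      0.2314  0.4546]
```

View pics/s3.png

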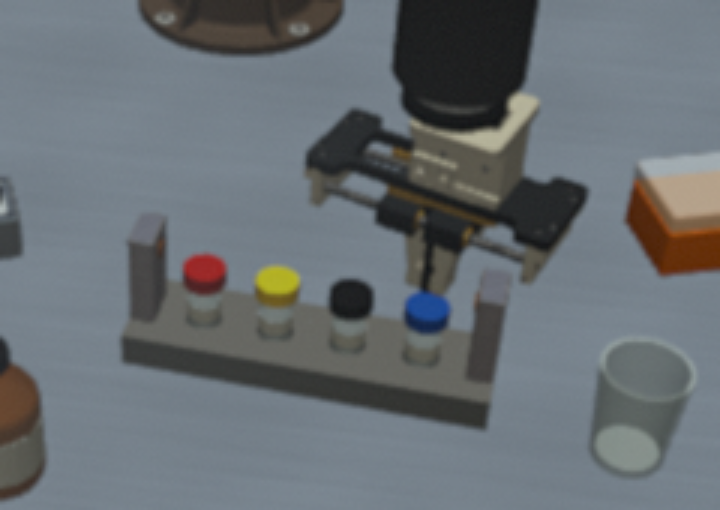

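The picture shows the closed fingertips just above the blue cap (crop ~(428,290)), clear of the post. I'll hold here, then rise.

>>> jog_arm:
  motion:
    - {"dx": 0,"dy": 0,"dz": 0,"twist": 0}
    - {"dx": 0,"dy": 0,"dz": 0,"twist": 0}
    - {"dx": 0,"dy": 0,"dz": 0,"twist": 0}
    - {"dx": 0,"dy": 0,"dz": 0,"twist": 0}
    - {"dx": 0,"dy": 0,"dz": 0,"twist": 0}
    - {"dx": 0,"dy": 0,"dz": 0,"twist": 0}
    - {"dx": 0,"dy": 0,"dz": 0,"twist": 0}
    - {"dx": 0,"dy": 0,"dz": 0,"twist": 0}
    - {"dx": 0,"dy": 0,"dz": 0,"twist": 0}
    - {"dx": 0,"dy": 0,"dz": 0,"twist": 0}
    - {"dx": 0,"dy": 0,"dz": 0,"twist": 0}
    - {"dx": 0,"dy": 0,"dz": 0,"twist": 0}
    - {"dx": 0,"dy": 0,"dz": 0,"twist": 0}
    - {"dx": 0,"dy": 0,"dz": 0,"twist": 0}
    - {"dx": 0,"dy": 0,"dz": 0,"twist": 0}
    - {"dx": 0,"dy": 0,"dz": 0,"twist": 0}
    - {"dx": 0,"dy": 0,"dz": 0,"twist": 0}
    - {"dx": 0,"dy": 0,"dz": 0,"twist": 0}
    - {"dx": 0,"dy": 0,"dz": 0,"twist": 0}
    - {"dx": 0,"dy": 0,"dz": 0,"twist": 0}

```text
t: 5.35
eef_pos: [0.5971, 0.2283, 0.1156]
ee_rot: [0.719, 1.571, -1.258]
force: [-0.1, 0.2, -0.0]
width: 0.0008
```

>>> jog_arm:
  motion:
    - {"dx": -0.01,"dy": 0,"dz": 0,"twist": 0}
    - {"dx": -0.03,"dy": 0,"dz": 0,"twist": 0}
    - {"dx": -0.055,"dy": 0,"dz": 0,"twist": 0}
    - {"dx": -0.08,"dy": 0,"dz": 0,"twist": 0}
    - {"dx": -0.1,"dy": 0,"dz": 0,"twist": 0}
    - {"dx": -0.115,"dy": 0,"dz": 0,"twist": 0}
    - {"dx": -0.12,"dy": 0,"dz": 0,"twist": 0}
    - {"dx": -0.12,"dy": 0,"dz": 0,"twist": 0}
    - {"dx": -0.12,"dy": 0.003,"dz": 0.01,"twist": 0}
    - {"dx": -0.12,"dy": 0.009,"dz": 0.028,"twist": 0}
    - {"dx": -0.12,"dy": 0.016,"dz": 0.05,"twist": 0}
    - {"dx": -0.12,"dy": 0.023,"dz": 0.072,"twist": 0}
    - {"dx": -0.12,"dy": 0.03,"dz": 0.094,"twist": 0}
    - {"dx": -0.12,"dy": 0.035,"dz": 0.108,"twist": 0}
    - {"dx": -0.12,"dy": 0.0365,"dz": 0.114,"twist": 0}
    - {"dx": -0.12,"dy": 0.0365,"dz": 0.114,"twist": 0}
    - {"dx": -0.12,"dy": 0.0365,"dz": 0.114,"twist": 0}

```text
t: 6.77
eef_pos: [0.5856, 0.1088, 0.2353]
ee_rot: [-0.932, 1.57, -2.91]
force: [-0.2, 0.7, -0.4]
width: 0.0003
```

Run:
```python
from h import *
todo()
f=arm.grab_frame("wrist");cv2.imwrite("pics/w4.png",f[:,:,::-1]);m=arm.camera_model("wrist")
print(proj(m,[.5856,.1087,.084]),blob(f[:,:,::-1].copy(),(22,120,80),(35,255,255),(200,100,400,250)))
```

```text
t 6.7667 [0.5856 0.1088 0.2353] F [-0.23  0.68 -0.41] w 0.0003423919593709211 q [ 0.51  0.23 -0.17 -0.   -1.17  0.65]
[[-0.     0.918 -0.396]
 [-0.    -0.396 -0.918]
 [-1.    -0.     0.   ]]
blue tool shift [-0.     -0.0368 -0.1138]
yellow tool shift [0.     0.     0.0001]
green tool shift [0.     0.195  0.3402]
[278.80586904 199.57529942] (array([276.44, 185.96]), array([62, 83, 31, 11, 75], dtype=int32))
```

View pics/w4.png

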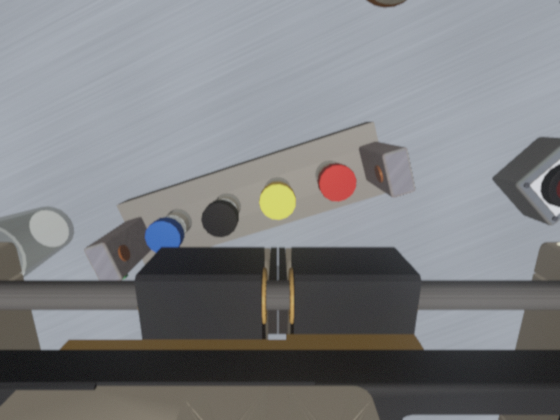

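The yellow cap sits at (277.5,202) by eye, against a predicted (279,199.6), so they agree to about 2 mm. The mask caught only a sliver of the cap, so I'm ignoring its number. Now I descend and hold.

>>> jog_arm:
  motion:
    - {"dx": 0.01,"dy": 0,"dz": 0,"twist": 0}
    - {"dx": 0.025,"dy": 0,"dz": 0,"twist": 0}
    - {"dx": 0.04,"dy": 0,"dz": 0,"twist": 0}
    - {"dx": 0.055,"dy": 0,"dz": 0,"twist": 0}
    - {"dx": 0.07,"dy": 0,"dz": 0,"twist": 0}
    - {"dx": 0.085,"dy": 0,"dz": 0,"twist": 0}
    - {"dx": 0.1,"dy": 0,"dz": 0,"twist": 0}
    - {"dx": 0.112,"dy": 0,"dz": 0,"twist": 0}
    - {"dx": 0.117,"dy": 0,"dz": 0,"twist": 0}
    - {"dx": 0.12,"dy": 0,"dz": 0,"twist": 0}
    - {"dx": 0.12,"dy": 0,"dz": 0,"twist": 0}
    - {"dx": 0.12,"dy": 0,"dz": 0,"twist": 0}
    - {"dx": 0.12,"dy": 0,"dz": 0,"twist": 0}
    - {"dx": 0.12,"dy": 0,"dz": 0,"twist": 0}
    - {"dx": 0.12,"dy": 0,"dz": 0,"twist": 0}
    - {"dx": 0.12,"dy": 0,"dz": 0,"twist": 0}
    - {"dx": 0.12,"dy": 0,"dz": 0,"twist": 0}
    - {"dx": 0.12,"dy": 0,"dz": 0,"twist": 0}
    - {"dx": 0.12,"dy": 0,"dz": 0,"twist": 0}
    - {"dx": 0.12,"dy": 0,"dz": 0,"twist": 0}

```text
t: 8.48
eef_pos: [0.5857, 0.1091, 0.1156]
ee_rot: [2.832, 1.571, 0.856]
force: [0.5, 0.3, 0.6]
width: 0.0005
```

>>> jog_arm:
  motion:
    - {"dx": 0,"dy": 0,"dz": 0,"twist": 0}
    - {"dx": 0,"dy": 0,"dz": 0,"twist": 0}
    - {"dx": 0,"dy": 0,"dz": 0,"twist": 0}
    - {"dx": 0,"dy": 0,"dz": 0,"twist": 0}
    - {"dx": 0,"dy": 0,"dz": 0,"twist": 0}
    - {"dx": 0,"dy": 0,"dz": 0,"twist": 0}
    - {"dx": 0,"dy": 0,"dz": 0,"twist": 0}
    - {"dx": 0,"dy": 0,"dz": 0,"twist": 0}
    - {"dx": 0,"dy": 0,"dz": 0,"twist": 0}
    - {"dx": 0,"dy": 0,"dz": 0,"twist": 0}
    - {"dx": 0,"dy": 0,"dz": 0,"twist": 0}
    - {"dx": 0,"dy": 0,"dz": 0,"twist": 0}
    - {"dx": 0,"dy": 0,"dz": 0,"twist": 0}
    - {"dx": 0,"dy": 0,"dz": 0,"twist": 0}
    - {"dx": 0,"dy": 0,"dz": 0,"twist": 0}
    - {"dx": 0,"dy": 0,"dz": 0,"twist": 0}
    - {"dx": 0,"dy": 0,"dz": 0,"twist": 0}
    - {"dx": 0,"dy": 0,"dz": 0,"twist": 0}
    - {"dx": 0,"dy": 0,"dz": 0,"twist": 0}
    - {"dx": 0,"dy": 0,"dz": 0,"twist": 0}

```text
t: 10.15
eef_pos: [0.5857, 0.1091, 0.1156]
ee_rot: [0.287, 1.571, -1.689]
force: [0.2, 0.6, 0.9]
width: 0.0003
```

>>> jog_arm:
  motion:
    - {"dx": -0.01,"dy": 0,"dz": 0,"twist": 0}
    - {"dx": -0.03,"dy": 0,"dz": 0,"twist": 0}
    - {"dx": -0.055,"dy": 0,"dz": 0,"twist": 0}
    - {"dx": -0.08,"dy": 0,"dz": 0,"twist": 0}
    - {"dx": -0.1,"dy": 0,"dz": 0,"twist": 0}
    - {"dx": -0.115,"dy": 0,"dz": 0,"twist": 0}
    - {"dx": -0.12,"dy": 0,"dz": 0,"twist": 0}
    - {"dx": -0.12,"dy": 0,"dz": 0,"twist": 0}

```text
t: 10.82
eef_pos: [0.5863, 0.1094, 0.2376]
ee_rot: [2.422, 1.568, 0.445]
force: [-0.4, 1.7, -0.5]
width: 0.0005
```

Run:
```python
from h import *
todo()
```

```text
t 10.8167 [0.5863 0.1094 0.2376] F [-0.36  1.7  -0.5 ] w 0.0004715321594490938 q [ 0.51  0.23 -0.17  0.   -1.17  0.65]
[[ 0.003  0.919 -0.395]
 [ 0.001 -0.395 -0.919]
 [-1.     0.002 -0.002]]
blue tool shift [ 0.0002 -0.037  -0.1131]
yellow tool shift [-0.     -0.0004  0.0009]
green tool shift [-0.0004  0.1943  0.3412]
```

>>> jog_arm:
  motion:
    - {"dx": 0,"dy": 0.006,"dz": 0.01,"twist": 0}
    - {"dx": 0,"dy": 0.016,"dz": 0.028,"twist": 0}
    - {"dx": 0,"dy": 0.029,"dz": 0.05,"twist": 0}
    - {"dx": 0,"dy": 0.042,"dz": 0.074,"twist": 0}
    - {"dx": 0,"dy": 0.056,"dz": 0.098,"twist": 0}
    - {"dx": 0,"dy": 0.07,"dz": 0.122,"twist": 0}
    - {"dx": 0,"dy": 0.084,"dz": 0.146,"twist": 0}
    - {"dx": 0,"dy": 0.098,"dz": 0.17,"twist": 0}
    - {"dx": 0,"dy": 0.111,"dz": 0.194,"twist": 0}
    - {"dx": 0,"dy": 0.125,"dz": 0.218,"twist": 0}
    - {"dx": 0,"dy": 0.139,"dz": 0.242,"twist": 0}
    - {"dx": 0,"dy": 0.153,"dz": 0.266,"twist": 0}
    - {"dx": 0,"dy": 0.166,"dz": 0.29,"twist": 0}
    - {"dx": 0,"dy": 0.179,"dz": 0.312,"twist": 0}
    - {"dx": 0,"dy": 0.189,"dz": 0.33,"twist": 0}
    - {"dx": 0,"dy": 0.195,"dz": 0.34,"twist": 0}
    - {"dx": 0,"dy": 0.195,"dz": 0.34,"twist": 0}
    - {"dx": 0,"dy": 0.195,"dz": 0.34,"twist": 0}
    - {"dx": 0,"dy": 0.195,"dz": 0.34,"twist": 0}

```text
t: 12.4
eef_pos: [0.6303, -0.2797, 0.2348]
ee_rot: [-1.557, 1.57, 2.749]
force: [-0.2, 0.3, -0.3]
width: 0.0002
```

Run:
```python
from h import *
todo()
f=arm.grab_frame("wrist");cv2.imwrite("pics/w5.png",f[:,:,::-1]);m=arm.camera_model("wrist")
for z in(.057,.063):print(proj(m,[.6302,-.2808,z]))
c,s=blob(f[:,:,::-1].copy(),(45,120,50),(85,255,255),(200,100,400,245));print(c,s,onz(m,c,.06))
```

```text
t 12.4 [ 0.6303 -0.2797  0.2348] F [-0.15  0.35 -0.25] w 0.00020424600338770637 q [-0.14  0.38  0.04 -0.   -1.23  1.3 ]
[[-0.001  0.919 -0.395]
 [ 0.    -0.395 -0.919]
 [-1.    -0.001  0.   ]]
blue tool shift [ 3.000e-04 -2.310e-01 -4.532e-01]
yellow tool shift [ 2.000e-04 -1.943e-01 -3.392e-01]
green tool shift [-0.      0.0004  0.0011]
[279.43485004 193.14195792]
[279.46995595 194.42764944]Traceback (most recent call last):
  File "<stdin>", line 5, in <module>
  File "h.py", line 15, in blob
    i=1+np.argmax(s[1:,4]);return c[i]+[x0,y0],s[i]
        ~~~~~~~~~^^^^^^^^^
    return _wrapfunc(a, 'argmax', axis=axis, out=out, **kwds)
    return bound(*args, **kwds)
ValueError: attempt to get argmax of an empty sequence
```

View pics/w5.png

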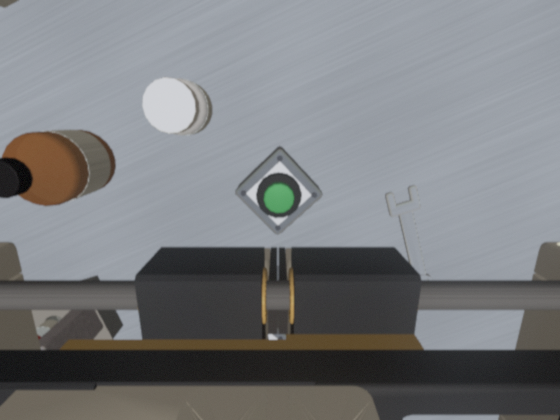

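The green button centre is at (279,198), against a predicted (279.4,194), about 4 mm and well within its 16 mm radius. The jar, bottle and wrench are clear of the gripper. I descend to just above the button.

>>> jog_arm:
  motion:
    - {"dx": 0.01,"dy": 0,"dz": 0.001,"twist": 0}
    - {"dx": 0.028,"dy": 0,"dz": 0.001,"twist": 0}
    - {"dx": 0.048,"dy": -0.001,"dz": 0.001,"twist": 0}
    - {"dx": 0.068,"dy": -0.001,"dz": 0.001,"twist": 0}
    - {"dx": 0.088,"dy": -0.001,"dz": 0.001,"twist": 0}
    - {"dx": 0.108,"dy": -0.001,"dz": 0.001,"twist": 0}
    - {"dx": 0.124,"dy": -0.001,"dz": 0.001,"twist": 0}
    - {"dx": 0.136,"dy": -0.001,"dz": 0.001,"twist": 0}
    - {"dx": 0.143,"dy": -0.001,"dz": 0.001,"twist": 0}
    - {"dx": 0.147,"dy": -0.001,"dz": 0.001,"twist": 0}
    - {"dx": 0.149,"dy": -0.001,"dz": 0.001,"twist": 0}
    - {"dx": 0.149,"dy": -0.001,"dz": 0.001,"twist": 0}
    - {"dx": 0.149,"dy": -0.001,"dz": 0.001,"twist": 0}

```text
t: 13.53
eef_pos: [0.6299, -0.2808, 0.0875]
ee_rot: [1.706, 1.569, -0.27]
force: [-0.3, 0.1, -0.9]
width: 0.0005
```

Run:
```python
from h import *
todo()
f=arm.grab_frame("scene");cv2.imwrite("pics/s6.png",cv2.resize(f[120:290,80:320,::-1],None,fx=3,fy=3))
```

```text
t 13.5333 [ 0.6299 -0.2808  0.0875] F [-0.3   0.13 -0.9 ] w 0.000522136951654252 q [-0.14  0.5  -0.13  0.   -0.94  1.3 ]
[[ 0.001  0.919 -0.395]
 [-0.    -0.395 -0.919]
 [-1.     0.001 -0.   ]]
blue tool shift [-2.000e-04 -2.310e-01 -4.545e-01]
yellow tool shift [-2.000e-04 -1.944e-01 -3.405e-01]
green tool shift [ 0.      0.0003 -0.0002]
```

View pics/s6.png

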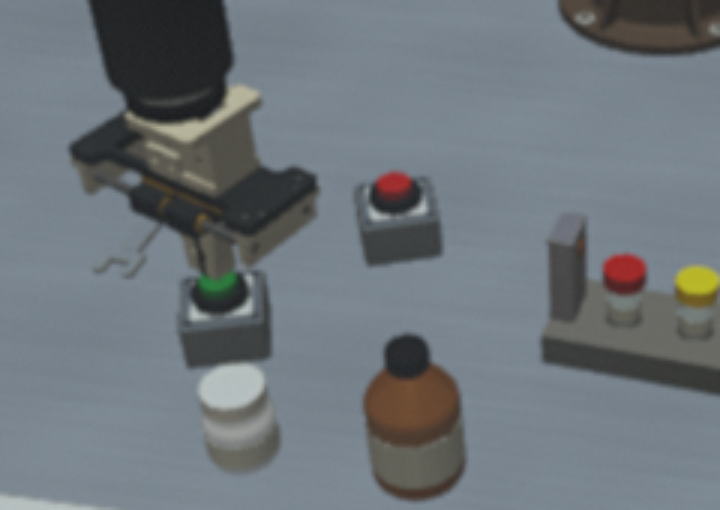

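The fingertips (crop ~(215,272)) are just above the green button top, with nothing else near. Now I go down in small steps and watch the force.

>>> jog_arm:
  motion:
    - {"dx": 0.002,"dy": 0,"dz": 0,"twist": 0}
    - {"dx": 0.004,"dy": 0,"dz": 0,"twist": 0}
    - {"dx": 0.006,"dy": 0,"dz": 0,"twist": 0}
    - {"dx": 0.008,"dy": 0,"dz": 0,"twist": 0}
    - {"dx": 0.01,"dy": 0,"dz": 0,"twist": 0}
    - {"dx": 0.012,"dy": 0,"dz": 0,"twist": 0}
    - {"dx": 0.012,"dy": 0,"dz": 0,"twist": 0}
    - {"dx": 0.012,"dy": 0,"dz": 0,"twist": 0}

```text
t: 14.25
eef_pos: [0.6293, -0.2808, 0.0747]
ee_rot: [-0.161, 1.571, -2.137]
force: [-1.0, 1.4, 3.0]
width: 0.0004
```

>>> jog_arm:
  motion:
    - {"dx": 0.001,"dy": 0,"dz": 0,"twist": 0}
    - {"dx": 0.002,"dy": 0,"dz": 0,"twist": 0}
    - {"dx": 0.003,"dy": 0,"dz": 0,"twist": 0}
    - {"dx": 0.003,"dy": 0,"dz": 0,"twist": 0}
    - {"dx": 0.003,"dy": 0,"dz": 0,"twist": 0}

```text
t: 14.67
eef_pos: [0.6293, -0.2808, 0.0723]
ee_rot: [1.324, 1.57, -0.653]
force: [-2.4, 2.7, 8.6]
width: 0.0006
```

>>> jog_arm:
  motion:
    - {"dx": 0.001,"dy": 0,"dz": 0,"twist": 0}
    - {"dx": 0.002,"dy": 0,"dz": 0,"twist": 0}
    - {"dx": 0.002,"dy": 0,"dz": 0,"twist": 0}
    - {"dx": 0.002,"dy": 0,"dz": 0,"twist": 0}

```text
t: 15.0
eef_pos: [0.6294, -0.2808, 0.0721]
ee_rot: [1.272, 1.57, -0.704]
force: [-6.5, 5.0, 18.6]
width: 0.0003
```

Travel stopped at TCP z = 0.0721 while the force rose from 8.6 to 18.6 N, so the button is on its hard stop. I'll take a picture and then release.

Run:
```python
from h import *
f=arm.grab_frame("scene");cv2.imwrite("pics/s7.png",cv2.resize(f[170:260,100:220,::-1],None,fx=6,fy=6,interpolation=2))
```

```text
(no output)
```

View pics/s7.png

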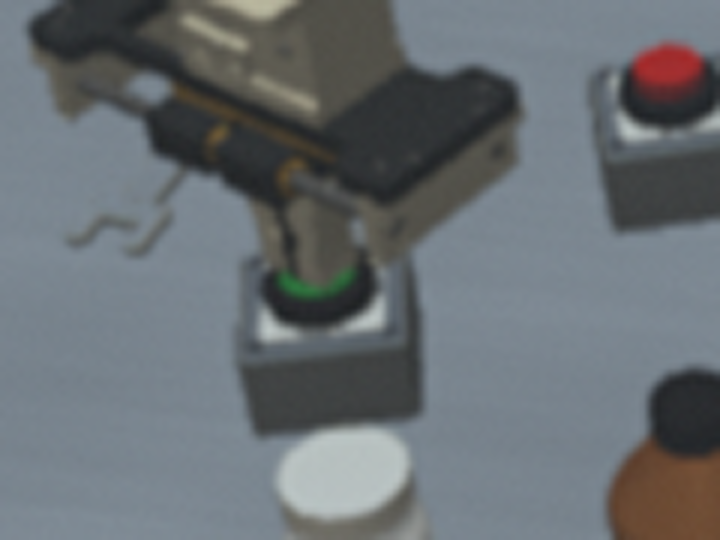

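>>> jog_arm:
  motion:
    - {"dx": -0.005,"dy": 0,"dz": 0,"twist": 0}
    - {"dx": -0.012,"dy": 0,"dz": 0,"twist": 0}
    - {"dx": -0.022,"dy": 0,"dz": 0,"twist": 0}
    - {"dx": -0.04,"dy": 0,"dz": 0,"twist": 0}
    - {"dx": -0.065,"dy": 0,"dz": 0,"twist": 0}
    - {"dx": -0.09,"dy": 0,"dz": 0,"twist": 0}
    - {"dx": -0.115,"dy": 0,"dz": 0,"twist": 0}
    - {"dx": -0.14,"dy": 0,"dz": 0,"twist": 0}
    - {"dx": -0.155,"dy": 0,"dz": 0,"twist": 0}
    - {"dx": -0.16,"dy": 0,"dz": 0,"twist": 0}
    - {"dx": -0.16,"dy": -0.02,"dz": 0,"twist": 0}
    - {"dx": -0.16,"dy": -0.045,"dz": 0,"twist": 0}
    - {"dx": -0.16,"dy": -0.07,"dz": 0,"twist": 0}
    - {"dx": -0.16,"dy": -0.09,"dz": 0,"twist": 0}
    - {"dx": -0.16,"dy": -0.1,"dz": 0,"twist": 0}
    - {"dx": -0.16,"dy": -0.1,"dz": 0,"twist": 0}
    - {"dx": -0.16,"dy": -0.1,"dz": 0,"twist": 0}
    - {"dx": -0.16,"dy": -0.1,"dz": 0,"twist": 0}
    - {"dx": -0.16,"dy": -0.1,"dz": 0,"twist": 0}

```text
t: 16.63
eef_pos: [0.5382, -0.2415, 0.2291]
ee_rot: [-1.048, 1.57, -3.025]
force: [-1.1, 0.2, -0.4]
width: 0.0003
```

Run:
```python
from h import *
todo()
f=arm.grab_frame("scene");cv2.imwrite("pics/s8.png",f[:,:,::-1])
g=f[:,:,::-1].copy();print(blob(g,(45,120,50),(85,255,255),(135,200,172,230)))
a=cv2.imread("pics/scene0.png")
d=cv2.absdiff(a,g).max(2);print("diff rack",d[180:260,255:395].max(),"green",d[200:245,135:175].max(),"redbtn",d[175:210,195:230].max(), "bottle/jar",d[232:290,145:240].max())
```

```text
t 16.6333 [ 0.5382 -0.2415  0.2291] F [-1.1   0.17 -0.36] w 0.0002773340125251674 q [-0.09  0.23 -0.19  0.   -1.15  1.26]
[[-0.     0.919 -0.395]
 [-0.    -0.395 -0.919]
 [-1.    -0.     0.   ]]
blue tool shift [-0.     -0.1314 -0.4545]
yellow tool shift [-0.     -0.0947 -0.3405]
green tool shift [-0.      0.1001 -0.0002]
(array([152.04      , 213.25333333]), array([11, 10, 13,  8, 75], dtype=int32))
diff rack 9 green 8 redbtn 7 bottle/jar 8
```

View pics/s8.png

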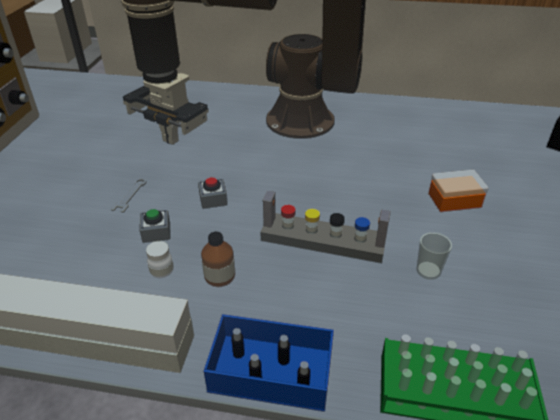

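The pressed picture shows the fingertips centred on the sunken green button. In the last picture the button is back up, at (152,213) as at the start. The rack, both buttons, bottle and jar match the first picture to noise level, and the arm is clear.

Run:
```python
from station import arm
arm.job_done()
```

```text
the job is handed in; nothing more can be done
```

I pointed at the blue cap and then the yellow cap, pressed the green button to its stop, let it come back up and moved clear. The job is handed in at about 16.7 s of the 58 s allowed; no verdict is reported.

- **Pointing:** the closed fingertips stayed about 20 mm above each cap for more than 2 s. My top-camera position put them within 1 mm sideways of the cap's middle; the wrist camera agreed to about 2 mm.
- **Green button:** the fingers stopped moving while the force rose from 8.6 to 18.6 N, so the button was on its hard stop. Afterwards it looked fully up again, at the same place in the picture as at the start.
- **Everything else:** the last picture matches the first to noise level over the rack and vials, both buttons, the bottle and the jar. I checked the beaker, tip box and wrench only by eye; they look unmoved. I saw no contact force except on the green button.

**Checks that failed or disagreed:**
- The first move call was refused because its rows had no `twist`; nothing moved.
- Colour masks on two wrist pictures failed, catching only a sliver of the yellow cap and nothing of the green button. I judged those two positions by eye.
- The wrist view put the green button about 4 mm from my prediction, still well within its 16 mm radius.

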